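# Clear the tasting board and slide it home

## Task

Pick the two used corks and the broken piece of crate wood off the pull-out board under the slatted shelf and drop them into the grey waste bin. Then slide the board gently all the way back in, with the little salt jar still standing on it: do not touch the jar, and leave the bin, the crock, the wine bottle and the tin standing where they are.

Things in the scene. Friction and masses are not known exactly. Their poses are not given: they have to be found in the camera images.
- stand: fixed maple shelf stand, 420 mm wide (y), 200 deep (x), open front and back. Origin: middle of its front edge on the counter; x points into it, z up. A slatted shelf (underside 250, top 264 mm up) roofs it from x = 0 to 0.20; jars on its top. Posts at y = +-0.20, x = 0.13 to 0.20. What lies on the board is 20-42 mm behind the front edge: reach in with the gripper leaning back some 30 degrees.
- board (a joint): how far the dark wood pull-out board at the bottom of the stand is out towards the robot, m: 0 = fully home, 0.10 = the outer stop. It slides along the stand's x with about 3 N of friction and stays where it is left.
- board_front (a point): on the dark board's front rail: middle of its outer face, level with the board's flat top (31 mm above the counter). Axes as the stand's. Board 370 mm wide. Rail: full width, 18 mm thick, from 13 to 53 mm above the counter; push on its outer face. With the board home this face is 18 mm in front of the stand's front edge.
- cork: used wine cork, a cylinder of 24 mm diameter and 45 mm length, 12 g, lying on the board. Origin at its centre, x along its axis, within 20 degrees of the stand's x.
- mushroom_cork: used sparkling-wine cork, 46 mm long, both ends 30 mm in diameter with a 22 mm waist, 14 g, lying on the board. Origin at the middle of its length on its axis, x along its axis, within 20 degrees of the stand's x.
- wood_chunk: broken piece of pale crate wood, 55 mm long (x, from -25 to +30 mm), 24 mm wide (y) and 20 mm high for x below 15 mm, narrower (15 mm) and lower (14 mm) beyond, about 20 g. Origin on its underside; z up, x within 20 degrees of the stand's x.
- salt_jar: small white stoneware jar with a wooden cap, 44 mm in diameter, 55 mm tall, about 180 g, standing loose on the board in line with the three pieces, about 95 mm beside the nearest (the order of the four along the board varies). Origin: centre of its underside.
- bin: open grey plastic waste bin, loose, 0.7 kg, 160 mm (x) by 120 mm (y), 100 mm tall, walls and floor 5 mm. Origin: centre of its underside. It stands at the robot's left or right in front of the stand.
- crock: white stoneware utensil crock with two wooden spoon handles, 104 mm in diameter, 120 mm tall (handles to 190 mm), standing across from the bin. Origin: centre of its underside.
- wine_bottle: green wine bottle, 74 mm in diameter, 270 mm tall, standing at the left of the stand. Origin: centre of its underside.
- tin: steel tin, 76 mm in diameter, 110 mm tall, standing at the right of the stand. Origin: centre of its underside.

How it is judged:
On the way, in this order (a step that is already met when the one before it is completed fails the run):
1. both corks and the piece of wood lie in the bin (x of cork in the frame of bin between -0.075 and 0.075 m and y of cork in the frame of bin between -0.055 and 0.055 m and z of cork in the frame of bin between 0 and 0.1 m and x of mushroom_cork in the frame of bin between -0.075 and 0.075 m and y of mushroom_cork in the frame of bin between -0.055 and 0.055 m and z of mushroom_cork in the frame of bin between 0 and 0.1 m and x of wood_chunk in the frame of bin between -0.075 and 0.075 m and y of wood_chunk in the frame of bin between -0.055 and 0.055 m and z of wood_chunk in the frame of bin between 0 and 0.1 m), for 0.2 s.
2. the board is fully home (value of joint board below 0.005 m), for 0.2 s.
At the end, for the whole second after the job is handed in: Both corks and the piece of wood lie at rest in the bin (centres inside its walls and below its rim), the bin stands upright, the board is home to within 5 mm, and the salt jar stands upright on the board (all of step 1 and linear speed of each of cork, mushroom_cork, wood_chunk below 0.05 m/s and value of joint board below 0.005 m and x of salt_jar in the frame of board_front between 0.08 and 0.185 m and y of salt_jar in the frame of board_front between -0.175 and 0.175 m and z of salt_jar in the frame of board_front between -0.006 and 0.006 m and angle between each of salt_jar, bin's own z axis and vertical below 0.1 rad); the robot touches nothing.
It fails at once if the salt jar is touched by the robot (over 1 N), tipped over 15 degrees, or jerked along faster than 0.35 m/s (contact force between any of the arm, the fingers and salt_jar above 1 N or angle between salt_jar's own z axis and vertical above 0.26 rad or linear speed of salt_jar above 0.35 m/s).
It fails at once if the crock, the wine bottle or the tin is shifted by more than 20 mm (distance of any of crock, wine_bottle, tin from where it was at the start of the episode above 0.02 m).
It fails at once if the bin is shifted by more than 40 mm (distance of bin from where it was at the start of the episode above 0.04 m).
It also fails if it takes over 72 s, if anything falls off the work surface, if the arm or the gripper's body presses on something with over 40 N, if the wrist force passes 120 N, or if a joint passes its speed limit or range.

## Robot

A 6-joint arm with a two-finger parallel gripper is mounted at the origin on the work surface. World frame = base frame: x ahead of the robot, y to its left, z up, the work surface at z = 0. Lengths are in m, angles in rad, forces in N, time in s.
With the tool pointing down it reaches from about 0.25 to 0.725 m from the base axis. Payload 4 kg.
Tool frame: the origin (TCP) lies midway between the tips of the shut fingers; the grasp point (between the pads) lies bot.pinch_z behind it (bot.pinch_z is the distance from the TCP to the grasp point, in m); z points along the fingers, y is the line along which they close (so a half turn about z gives the same grasp; the last joint's range is limited). The gripper opens to 85 mm and grips with 20 to 120 N. Pads are 22 mm wide; open, the fingers measure 114 mm over their backs; the gripper's body (76 mm by 85 mm) begins 54 mm behind the grasp point. The pads swing forward as they close: fully open they stand 13 mm farther back than shut.
Start: joints at [-1.174, 0.241, 0.005, 1.335, 0, 1.571], TCP at [0.193, -0.461, 0.231] pointing down, gripper open.
Joint ranges: [-2.72, 2.72], [-1.05, 1.87], [-1.09, 1.28], [-1.99, 2.15], [-1.42, 1.44], [-3.14, 3.14]. Speed limits (rad/s): [2.79, 2.79, 3.14, 3.14, 3.14, 3.14].

## Interface

Orientations are given as a unit quaternion [x, y, z, w].
In Python, from workcell import bot, viewer, order gives the robot as it stands (bot), with the cameras (viewer) and the job (order).
- The arm moves only by the shell command python3 jog.py 'ROWS'. ROWS is a JSON list of rows, 1 to 10 of them, each of 7 numbers: a rotation vector rx, ry, rz in rad, then dx, dy, dz in m, then the finger opening in m; each row is the pose to reach, as a shift and turn from the pose commanded when the command began, along the tool's axes at that moment; what a row does not reach only later rows make up. A row lasts 1/8 s, in which the tool goes at most 0.0625 m and 0.188 rad, less where a joint would pass 70% of its speed; a pose out of reach is approached as far as the arm can. The fingers move at their own pace and stop on an object; the grip force is fixed at half the most. Time passes only in rows, so rows that do not move let the fingers close. It prints the time, the measured TCP pose, the force, the opening and the grip force at its end.
- bot.get_obs(): the state, without advancing time (a new reading comes with each control period).
- viewer.camera(name): name is "side" or "top" or "wrist"; returns the picture (480x640x3 uint8, red, green, blue); there is no depth.
- viewer.calibration(name): a dict with "mtx" (3x3 intrinsics, pixels), "k1" (the pictures are not rectified: a ray, as slopes to the right and down, at radius r is drawn at 1 + k1 r^2 times it, then the intrinsics apply), "R" (3x3) and "t" (3): a world point X has camera coordinates R X + t. Camera axes: x right, y down, z forward; pixel columns grow to the right and rows downward; lengths in m; the calibration is good to about 2 mm. A picture is of the moment at which its call begins: read the wrist's pose just before it. calibration takes no time and is no camera call; for the wrist camera it gives the pose at the moment of the call.
- order.job_done(): hands the job in; it is judged then, once.
The state is a dict: "clock": time; "joint_pos": joint angles; "joint_vel": joint speeds; "tau": joint torques, N m; "eef_pos": TCP position; "tool_rot": TCP orientation; "ft_force": force on the tool from outside, world axes, zero at the start; "ft_torque": the same for the moment, N m; "grip_width": finger opening in m; "grasp_force": force on a finger pad.
Only numpy, scipy, OpenCV 4.12 (cv2) and the standard library are available. Lean on these libraries where they do the work, as an engineer would, in place of code of your own. Each camera call takes 0.05 s, during which the arm holds its last target. There are 200 camera calls.

## Working session

There is one attempt and no reset: what is moved stays moved. The work goes in short steps, Python scripts to look and compute and a shell command to move; the robot and the scene stay as the last step left them, time stands still between calls to the robot, and variables do not carry over. Pictures are saved under pics/ and viewed, at most 10 in all, crops included, and the job is handed in when it is done.

```bash
ls; mkdir -p pics; python3 - <<'E'
from workcell import bot, viewer, order
import cv2
for n in ["side","top"]:
    cv2.imwrite(f"pics/{n}0.png",viewer.camera(n)[:,:,::-1])
    c=viewer.calibration(n); print(n,c)
o=bot.get_obs(); print(o["clock"],o["eef_pos"],o["tool_rot"],bot.pinch_z,o["grip_width"])
E
```

```text
jog.py
pics
workcell.py
side {'mtx': array([[571.8598444 ,   0.        , 320.76999485],
       [  0.        , 571.8598444 , 233.17996649],
       [  0.        ,   0.        ,   1.        ]]), 'k1': -0.13321228770565105, 'R': array([[-0.88633658, -0.46281693, -0.01442053],
       [-0.3054475 ,  0.60779858, -0.73299571],
       [ 0.3480076 , -0.6452762 , -0.68008039]]), 't': array([0.50211348, 0.19678257, 0.99154077])}
top {'mtx': array([[564.4384403 ,   0.        , 320.05461941],
       [  0.        , 564.4384403 , 244.02476705],
       [  0.        ,   0.        ,   1.        ]]), 'k1': 0.025392993196133657, 'R': array([[ 0.01788431, -0.99979237,  0.00976525],
       [-0.98060656, -0.01944592, -0.19501954],
       [ 0.19516895, -0.00608808, -0.98075074]]), 't': array([-0.01342717,  0.5445537 ,  1.17158609])}
0.1 [ 0.19300611 -0.46062264  0.23049005] [ 9.80384548e-01  1.97091916e-01 -2.01667506e-04 -9.34546948e-04] 0.0187 0.08517383411912696
```

View pics/side0.png

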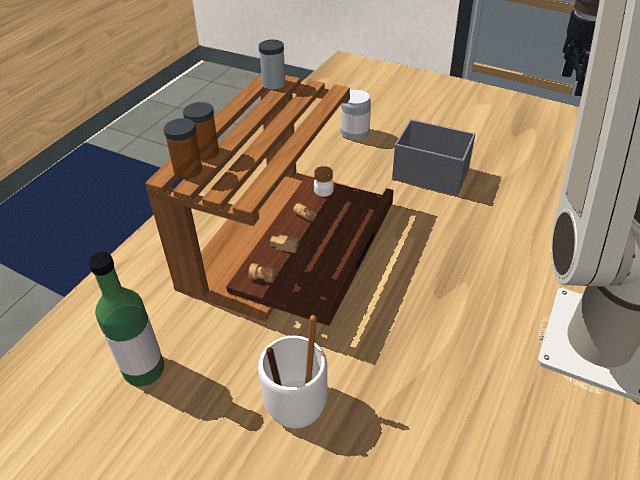

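View pics/top0.png

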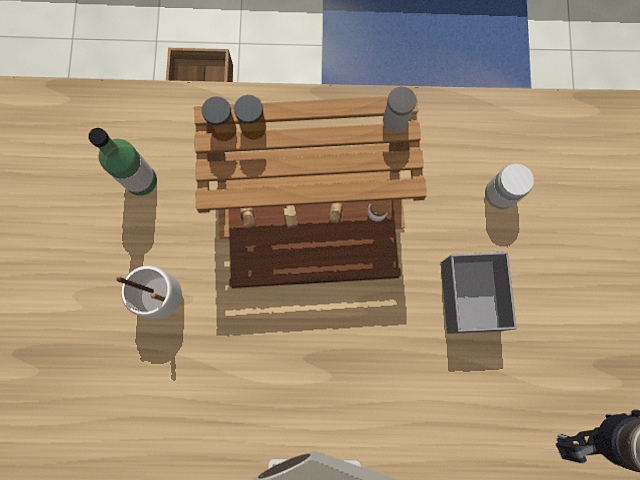

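The side view shows three pieces at about (262,273), (285,242) and (304,212), with the jar at (323,182). In the top view they are at (249,215), (291,213) and (336,212), with the jar at (377,210) and the bin centred near (480,292). I'll enlarge both to get exact pixels.

```bash
python3 - <<'E'
import cv2,numpy as np
s=cv2.imread("pics/side0.png")[165:315,220:420]; t=cv2.imread("pics/top0.png")[170:300,215:415]
cv2.imwrite("pics/sidec.png",cv2.resize(s,None,fx=4,fy=4,interpolation=cv2.INTER_CUBIC))
cv2.imwrite("pics/topc.png",cv2.resize(t,None,fx=4,fy=4,interpolation=cv2.INTER_CUBIC))
E
```

```text
(no output)
```

View pics/sidec.png

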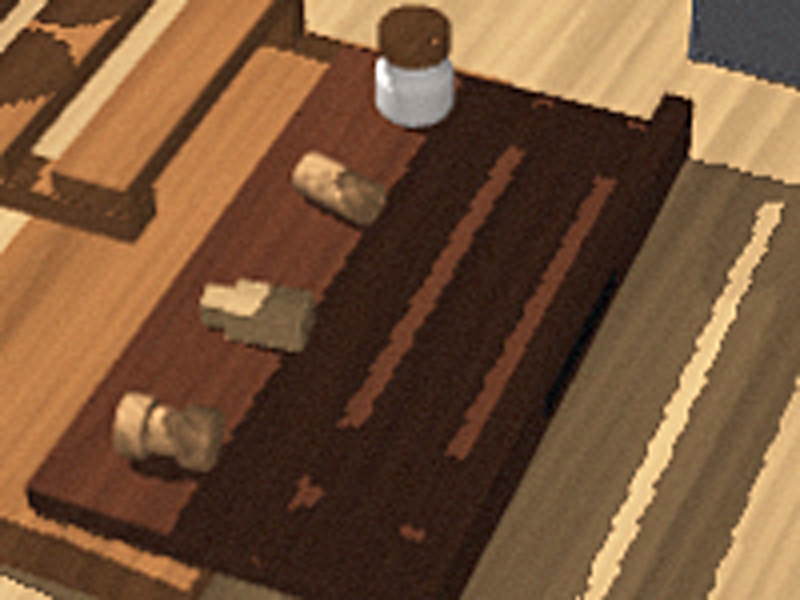

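View pics/topc.png

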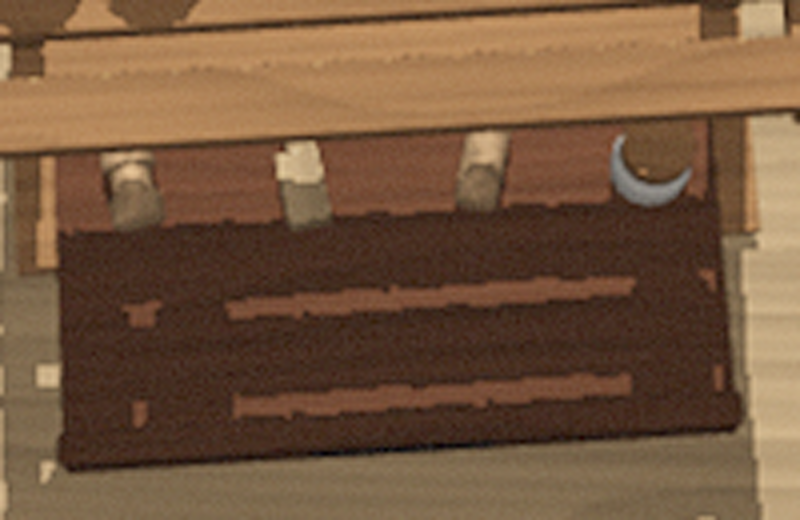

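The crops show the mushroom cork at the left (side ≈ (167,433), top ≈ (133,190)), then the chunk, whose narrow end points into the stand, then the plain cork, then the jar. I'll turn these into world positions and check them with an overlay.

```bash
cat > h.py <<'E'
from workcell import bot, viewer, order
import numpy as np, cv2
from scipy.spatial.transform import Rotation as Ro
def dist(c): return np.array([c["k1"],0,0,0,0.])
def onplane(n,uv,z,c=None):
    c=c or viewer.calibration(n); R,t=np.array(c["R"]),np.array(c["t"])
    p=cv2.undistortPoints(np.array(uv,float).reshape(-1,1,2),c["mtx"],dist(c)).reshape(-1,2)
    d=np.c_[p,np.ones(len(p))]@R; C=-R.T@t
    return C+d*((z-C[2])/d[:,2])[:,None]
def proj(n,X,c=None):
    c=c or viewer.calibration(n)
    return cv2.projectPoints(np.array(X,float).reshape(-1,1,3),cv2.Rodrigues(np.array(c["R"]))[0],np.array(c["t"]),c["mtx"],dist(c))[0].reshape(-1,2)
S=lambda a:(np.array(a,float)+.5)/4-.5+[220,165]
T=lambda a:(np.array(a,float)+.5)/4-.5+[215,170]
E
python3 - <<'E'
from h import *
np.set_printoptions(precision=4,suppress=True)
print("cams",[(-np.array(viewer.calibration(n)["R"]).T@viewer.calibration(n)["t"]) for n in("side","top")])
for z in(.013,.053): print("rail bottom edge top view",z,onplane("top",T([[65,468],[740,428]]),z))
print("rail far corner side z53",onplane("side",S([[690,102],[665,97]]),.053))
print("shelf front top",[onplane("top",[[197,212],[425,199]],z) for z in(.25,.264)])
print("cork side axis",onplane("side",S([[312,172],[368,202],[340,187]]),.043)); print("top",onplane("top",T([[485,145],[479,195]]),.043))
print("chunk side top big end edge",onplane("side",S([[313,295],[265,282]]),.051)); print("top",onplane("top",T([[307,210],[300,165]]),.051))
print("mush side",onplane("side",S([[130,425],[207,440],[167,433]]),.046)); print("top",onplane("top",T([[130,160],[137,205]]),.046))
print("jar base side",onplane("side",S([[415,118]]),.031+.005)); print("jar top side",onplane("side",S([[415,22]]),.086),"top",onplane("top",T([[658,150]]),.086))
print("bin top rim TL,TR,BR,BL",onplane("top",[[441,262],[508,253],[516,328],[446,334]],.1))
print("bin side rim",onplane("side",[[411,122],[474,131],[465,162],[395,150]],.1))
E
```

```text
cams [array([0.1601, 0.7526, 0.8258]), array([0.3056, 0.0043, 1.2554])]
rail bottom edge top view 0.013 [[ 0.4531  0.1916  0.013 ]
 [ 0.4825 -0.1814  0.013 ]]
rail bottom edge top view 0.053 [[ 0.4484  0.1855  0.053 ]
 [ 0.4768 -0.1754  0.053 ]]
rail far corner side z53 [[ 0.481  -0.1714  0.053 ]
 [ 0.4948 -0.1693  0.053 ]]
shelf front top [array([[ 0.5609,  0.2243,  0.25  ],
       [ 0.5943, -0.1942,  0.25  ]]), array([[ 0.5574,  0.2213,  0.264 ],
       [ 0.5902, -0.1915,  0.264 ]])]
cork side axis [[ 0.6413 -0.0387  0.043 ]
 [ 0.6033 -0.0306  0.043 ]
 [ 0.6222 -0.0346  0.043 ]]
top [[ 0.6339 -0.0368  0.043 ]
 [ 0.6053 -0.0338  0.043 ]]
chunk side top big end edge [[0.59   0.0511 0.051 ]
 [0.6159 0.0536 0.051 ]]
top [[0.5929 0.0605 0.051 ]
 [0.6183 0.0651 0.051 ]]
mush side [[0.6263 0.1631 0.046 ]
 [0.5889 0.1549 0.046 ]
 [0.608  0.1596 0.046 ]]
top [[0.6205 0.1591 0.046 ]
 [0.595  0.1542 0.046 ]]
jar base side [[ 0.6174 -0.111   0.036 ]]
jar top side [[ 0.6264 -0.1296  0.086 ]] top [[ 0.6213 -0.128   0.086 ]]
bin top rim TL,TR,BR,BL [[ 0.5024 -0.2546  0.1   ]
 [ 0.5242 -0.3944  0.1   ]
 [ 0.3699 -0.4031  0.1   ]
 [ 0.3549 -0.261   0.1   ]]
bin side rim [[ 0.5197 -0.3767  0.1   ]
 [ 0.374  -0.4079  0.1   ]
 [ 0.357  -0.2778  0.1   ]
 [ 0.5099 -0.2507  0.1   ]]
```

```bash
cat >> h.py <<'E'
P=dict(cork=[.6215,-.035,-9],mush=[.607,.158,11.5],chunk=[.615,.0575,8],jar=[.622,-.128,0],bin=[.439,-.329,8])
def ring(x,r,z0,n=24):
    a=np.linspace(0,2*np.pi,n); return np.c_[np.full(n,x),r*np.cos(a),z0+r*np.sin(a)]
def rect(x0,x1,y,z): return np.array([[x0,-y,z],[x1,-y,z],[x1,y,z],[x0,y,z],[x0,-y,z]])
def zr(z,r): q=ring(0,r,0); return np.c_[q[:,1],q[:,2],np.full(24,z)]
M=dict(cork=[ring(-.0225,.012,.043),ring(.0225,.012,.043)],mush=[ring(-.023,.015,.046),ring(.023,.015,.046)],
 chunk=[rect(-.025,.015,.012,.031),rect(-.025,.015,.012,.051),rect(.015,.03,.0075,.045)],
 jar=[zr(.031,.022),zr(.086,.022)],bin=[rect(-.08,.08,.06,0),rect(-.08,.08,.06,.1)])
def draw(im,n,s,off):
    im=cv2.resize(im,None,fx=s,fy=s,interpolation=cv2.INTER_CUBIC)
    for k,ls in M.items():
        x,y,a=P[k]
        for l in ls:
            w=Ro.from_euler("z",a,degrees=True).apply(l)+[x,y,0]
            cv2.polylines(im,[np.int32(((proj(n,w)-off+.5)*s-.5)*8)],False,(0,255,0),1,cv2.LINE_AA,3)
    return im
E
cat > ov.py <<'E'
from h import *
import sys
t=cv2.imread("pics/top0.png");s=cv2.imread("pics/side0.png")
o=np.zeros((600,800,3),np.uint8)
a=draw(t[200:238,235:400],"top",4.8,[235,200]);o[:a.shape[0],:a.shape[1]]=a[:,:800]
a=draw(s[165:285,240:345],"side",3.4,[240,165]);o[186:186+a.shape[0],:a.shape[1]]=a
a=draw(t[240:345,430:525],"top",2,[430,240]);o[186:186+a.shape[0],370:370+a.shape[1]]=a
a=draw(s[110:200,385:485],"side",2,[385,110]);o[400:400+a.shape[0],370:370+a.shape[1]]=a
cv2.imwrite(sys.argv[1],o)
E
python3 ov.py pics/ov1.png
```

```text
(no output)
```

View pics/ov1.png

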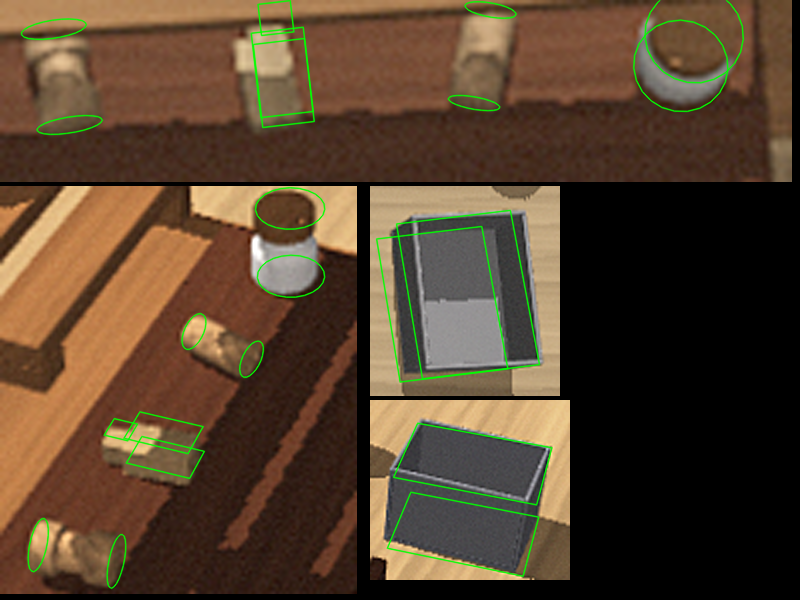

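The overlay fits both corks. The chunk has to shift about 6 mm in +y, and the bin centre is near (.44,-.335).

```bash
sed -i 's/chunk=\[.615,.0575,8\]/chunk=[.615,.0635,10]/' h.py; cat > go.py <<'E'
# python3 go.py x y z yaw_deg lean_deg back : rotvec and shift in the tool's axes to that TCP pose, backed off along the tool
from h import *
import sys
x,y,z,yaw,lean,back=map(float,sys.argv[1:7]); o=bot.get_obs()
Rt=Ro.from_euler("z",yaw,degrees=True)*Ro.from_euler("y",-lean,degrees=True)*Ro.from_euler("x",180,degrees=True)
p=np.array([x,y,z])-back*Rt.as_matrix()[:,2]
R0=Ro.from_quat(o["tool_rot"]); rv=(R0.inv()*Rt).as_rotvec(); d=R0.inv().apply(p-o["eef_pos"])
print(o["clock"],"rot",rv.round(3),"shift",d.round(4),"rows",round(max(np.linalg.norm(d)/.0625,np.linalg.norm(rv)/.188),1))
E
python3 go.py .6235 -.0355 .036 -9 30 .15
```

```text
0.1 rot [-0.147  0.511  0.541] shift [ 0.4976 -0.2651  0.0651] rows 9.1
```

```bash
python3 jog.py '[[-0.147,0.511,0.541,0.25,-0.133,0.03,0.05],[-0.147,0.511,0.541,0.25,-0.133,0.03,0.05],[-0.147,0.511,0.541,0.25,-0.133,0.03,0.05],[-0.147,0.511,0.541,0.25,-0.133,0.03,0.05],[-0.147,0.511,0.541,0.498,-0.265,0.065,0.05],[-0.147,0.511,0.541,0.498,-0.265,0.065,0.05],[-0.147,0.511,0.541,0.498,-0.265,0.065,0.05],[-0.147,0.511,0.541,0.498,-0.265,0.065,0.05],[-0.147,0.511,0.541,0.498,-0.265,0.065,0.05],[-0.147,0.511,0.541,0.498,-0.265,0.065,0.05]]'; python3 go.py .6235 -.0355 .036 -9 30 0
python3 - <<'E'
from h import *
cv2.imwrite("pics/w1.png",viewer.camera("wrist")[:,:,::-1])
c=viewer.calibration("wrist"); print(proj("wrist",[[.6215,-.035,.043],[.607,.158,.046],[.622,-.128,.086],[.615,.0635,.051]],c).round(0))
E
```

```text
clock: 1.35
eef_pos: [0.5477, -0.0564, 0.1654]
tool_rot: [0.965, -0.049, 0.259, 0.013]
ft_force: [-0.7, -0.2, 0.3]
grip_width: 0.0501
grasp_force: 0.0
1.35 rot [-0.028 -0.     0.048] shift [-0.0013 -0.0284  0.1487] rows 2.4
[[284. 222.]
 [  8. 268.]
 [424. 188.]
 [142. 242.]]
```

View pics/w1.png

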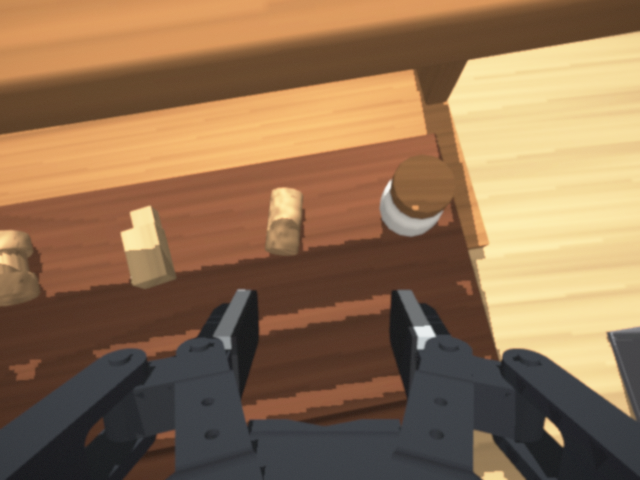

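The wrist view shows the cork at (285,220), against a predicted (284,222). The poses are confirmed and the jar is well clear. I'll let the arm settle and re-measure.

```bash
python3 jog.py '[[0,0,0,0,0,0,0.05]]'; python3 go.py .6235 -.0355 .036 -9 30 0
```

```text
clock: 1.52
eef_pos: [0.5454, -0.0588, 0.1656]
tool_rot: [0.965, -0.051, 0.258, 0.014]
ft_force: [-1.0, 0.2, -0.4]
grip_width: 0.05
grasp_force: 0.0
1.525 rot [-0.025  0.001  0.044] shift [ 0.0004 -0.0315  0.1498] rows 2.4
```

```bash
python3 jog.py '[[-0.025,0,0.044,0,-0.032,0.02,0.05],[-0.025,0,0.044,0,-0.032,0.06,0.05],[-0.025,0,0.044,0,-0.032,0.1,0.05],[-0.025,0,0.044,0,-0.032,0.12,0.05],[-0.025,0,0.044,0,-0.032,0.135,0.05],[-0.025,0,0.044,0,-0.032,0.145,0.05],[-0.025,0,0.044,0,-0.032,0.15,0.05],[-0.025,0,0.044,0,-0.032,0.15,0.05]]'; python3 go.py .6235 -.0355 .036 -9 30 0
python3 - <<'E'
from h import *
cv2.imwrite("pics/w2.png",viewer.camera("wrist")[:,:,::-1])
E
```

```text
clock: 2.52
eef_pos: [0.6338, -0.071, 0.0501]
tool_rot: [0.96, -0.053, 0.274, 0.018]
ft_force: [-1.7, -8.9, 27.2]
grip_width: 0.0497
grasp_force: 12.5
2.525 rot [-0.018 -0.032  0.042] shift [-0.0194 -0.0342  0.0043] rows 0.6
```

View pics/w2.png

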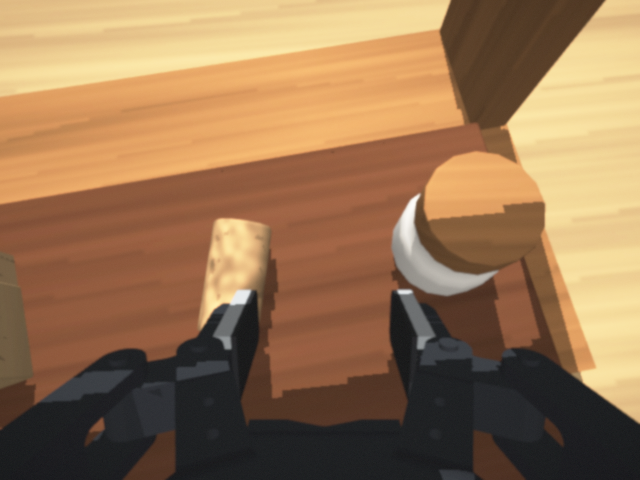

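The left finger is resting on the cork because the sideways shift wasn't carried out. A joint limit is likely, so I'll back off and check the joints.

```bash
python3 jog.py '[[0,0,0,0,0,-0.03,0.05],[0,0,0,0,0,-0.07,0.05],[0,0,0,0,0,-0.1,0.05],[0,0,0,0,0,-0.12,0.05]]'; python3 -c "
from h import *
o=bot.get_obs();print(o['joint_pos'].round(3) if hasattr(o['joint_pos'],'round') else o['joint_pos'])"; python3 go.py .6235 -.0355 .036 -9 30 .12
```

```text
clock: 3.08
eef_pos: [0.5609, -0.0595, 0.1427]
tool_rot: [0.964, -0.05, 0.26, 0.015]
ft_force: [-0.2, -0.6, -0.1]
grip_width: 0.05
grasp_force: 0.0
[-1.050e-01  1.020e-01 -5.750e-01  3.660e-01 -2.000e-03  3.141e+00]
3.075 rot [-0.024 -0.004  0.046] shift [-0.0015 -0.0336  0.0023] rows 0.5
```

Joint 6 is at its 3.14 limit. I'll use the equivalent grasp, turned half round (joint 6 ≈ 0).

```bash
sed -i 's/Ro.from_euler("x",180,degrees=True)$/Ro.from_euler("x",180,degrees=True)*Ro.from_euler("z",180,degrees=True)/' go.py
python3 jog.py '[[0,0,-1.5,0,0,-0.02,0.05],[0,0,-1.5,0,0,-0.02,0.05],[0,0,-1.5,0,0,-0.02,0.05],[0,0,-1.5,0,0,-0.02,0.05],[0,0,-1.5,0,0,-0.02,0.05],[0,0,-1.5,0,0,-0.02,0.05],[0,0,-1.5,0,0,-0.02,0.05],[0,0,-1.5,0,0,-0.02,0.05]]'; python3 go.py .6235 -.0355 .036 -9 30 .12
```

```text
clock: 4.08
eef_pos: [0.5509, -0.0584, 0.1582]
tool_rot: [0.738, 0.623, 0.179, 0.188]
ft_force: [-0.1, 0.4, 0.3]
grip_width: 0.05
grasp_force: 0.0
4.075 rot [ 0.02  -0.018 -1.589] shift [ 0.0335 -0.0028  0.0207] rows 8.5
```

```bash
python3 jog.py '[[0.02,-0.018,-1.589,0.03,-0.003,0.02,0.05],[0.02,-0.018,-1.589,0.033,-0.003,0.02,0.05],[0.02,-0.018,-1.589,0.033,-0.003,0.02,0.05],[0.02,-0.018,-1.589,0.033,-0.003,0.02,0.05],[0.02,-0.018,-1.589,0.033,-0.003,0.02,0.05],[0.02,-0.018,-1.589,0.033,-0.003,0.02,0.05],[0.02,-0.018,-1.589,0.033,-0.003,0.02,0.05],[0.02,-0.018,-1.589,0.033,-0.003,0.02,0.05],[0.02,-0.018,-1.589,0.033,-0.003,0.02,0.05]]'; python3 go.py .6235 -.0355 .036 -9 30 0
python3 - <<'E'
from h import *
cv2.imwrite("pics/top1.png",viewer.camera("top")[195:245,225:425][:,:,::-1])
cv2.imwrite("pics/side1.png",viewer.camera("side")[:,:,::-1]); cv2.imwrite("pics/w3.png",cv2.rotate(viewer.camera("wrist"),cv2.ROTATE_180)[:,:,::-1])
c=viewer.calibration("wrist"); print(-np.array(c["R"]).T@c["t"]); print(639-proj("wrist",[[.6215,-.035,.043]],c))
E
```

```text
clock: 5.2
eef_pos: [0.5638, -0.0265, 0.1406]
tool_rot: [0.077, 0.963, -0.02, 0.258]
ft_force: [0.2, 0.2, -0.3]
grip_width: 0.0502
grasp_force: 0.0
5.2 rot [ 0.    -0.    -0.003] shift [0.     0.0004 0.1207] rows 1.9
[ 0.43542825 -0.00515387  0.23005753]
[[315.57859274 403.9658206 ]]
```

View pics/w3.png

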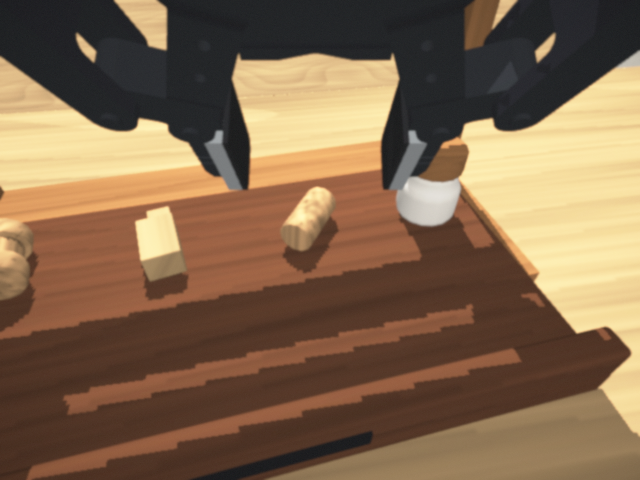

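The cork was nudged. It now lies from about (296,238) to (321,198) in this turned picture. I'll recompute its pose.

```bash
python3 - <<'E'
from h import *
c=viewer.calibration("wrist"); w=lambda a:np.array([639,479])-np.array(a,float)
print("cork",onplane("wrist",w([[296,236],[320,196],[308,217]]),.043,c).round(4))
print("chunk top near/far mid",onplane("wrist",w([[163,272],[155,230]]),.051,c).round(4))
print("mush near",onplane("wrist",w([[12,280],[15,235]]),.046,c).round(4))
E
```

```text
cork [[ 0.6312 -0.0232  0.043 ]
 [ 0.6716 -0.0466  0.043 ]
 [ 0.6492 -0.0341  0.043 ]]
chunk top near/far mid [[0.6053 0.0592 0.051 ]
 [0.644  0.0683 0.051 ]]
mush near [[0.6185 0.1488 0.046 ]
 [0.6601 0.1613 0.046 ]]
```

The chunk and the mushroom cork also appear about 25 mm deeper, so the board probably slid in a little. I'll check numerically with template matching in the side view.

```bash
python3 - <<'E'
from h import *
a=cv2.imread("pics/side0.png");b=cv2.imread("pics/side1.png")
for n,(u,v,z,r) in dict(railcorner=(391,193,.053,9),jar=(323,182,.06,12),cork=(305,212,.043,11),chunk=(285,243,.051,11),mush=(262,273,.046,13),bin=(434,155,.1,35)).items():
    m=cv2.matchTemplate(b[v-45:v+45,u-45:u+45],a[v-r:v+r+1,u-r:u+r+1],cv2.TM_CCOEFF_NORMED)
    _,s,_,l=cv2.minMaxLoc(m); q=[u-45+l[0]+r,v-45+l[1]+r]
    P=onplane("side",[[u,v],q],z); print(n,round(s,2),q,(P[1]-P[0]).round(4))
E
```

```text
railcorner 0.96 [377, 190] [0.031  0.0041 0.    ]
jar 0.69 [310, 179] [0.0305 0.0032 0.    ]
cork 0.79 [296, 208] [ 0.0233 -0.0028  0.    ]
chunk 0.82 [257, 270] [0.0102 0.0868 0.    ]
mush 0.81 [247, 269] [0.0308 0.0041 0.    ]
bin 0.97 [434, 155] [0. 0. 0.]
```

The board moved in 31 mm, and the jar travelled with it and is still standing. I'll hook closed fingers behind the rail lip and pull it gently back out.

```bash
python3 go.py .555 .01 .042 4.5 30 .06; python3 go.py .555 .01 .042 4.5 30 0
```

```text
5.35 rot [-0.117  0.    -0.212] shift [0.0614 0.0269 0.0184] rows 1.3
5.35 rot [-0.117  0.    -0.212] shift [0.0621 0.0339 0.078 ] rows 1.7
```

```bash
python3 jog.py '[[-0.117,0,-0.212,0.061,0.027,0.0,0],[-0.117,0,-0.212,0.061,0.027,0.018,0],[-0.117,0,-0.212,0.061,0.027,0.018,0],[-0.117,0,-0.212,0.062,0.03,0.04,0],[-0.117,0,-0.212,0.062,0.033,0.06,0],[-0.117,0,-0.212,0.062,0.034,0.072,0],[-0.117,0,-0.212,0.062,0.034,0.077,0]]'; python3 go.py .502 .006 .042 4.5 30 0
```

```text
clock: 6.22
eef_pos: [0.5559, 0.0108, 0.0427]
tool_rot: [-0.039, 0.965, 0.01, 0.259]
ft_force: [-0.4, 0.6, 0.5]
grip_width: -0.0002
grasp_force: 0.0
6.225 rot [0.    0.    0.002] shift [ 0.0472 -0.0004 -0.0265] rows 0.9
```

```bash
python3 jog.py '[[0,0,0,0.005,0,-0.0028,0],[0,0,0,0.01,0,-0.0056,0],[0,0,0,0.015,0,-0.0084,0],[0,0,0,0.02,0,-0.0112,0],[0,0,0,0.025,0,-0.014,0],[0,0,0,0.03,0,-0.0168,0],[0,0,0,0.035,0,-0.0196,0],[0,0,0,0.04,0,-0.0224,0],[0,0,0,0.044,0,-0.0246,0],[0,0,0,0.047,0,-0.0264,0]]'
cat > tm.py <<'E'
from h import *
a=cv2.imread("pics/side0.png");b=viewer.camera("side")[:,:,::-1].copy()
for n,(u,v,z,r) in dict(railcorner=(391,193,.053,9),jar=(323,182,.06,12),cork=(305,212,.043,11),chunk=(285,243,.051,11),mush=(262,273,.046,13),bin=(434,155,.1,35)).items():
    m=cv2.matchTemplate(b[v-45:v+45,u-45:u+45],a[v-r:v+r+1,u-r:u+r+1],cv2.TM_CCOEFF_NORMED)
    _,s,_,l=cv2.minMaxLoc(m); q=[u-45+l[0]+r,v-45+l[1]+r]
    P=onplane("side",[[u,v],q],z); print(n,round(s,2),(P[1]-P[0]).round(4))
E
python3 tm.py
```

```text
clock: 7.48
eef_pos: [0.5023, 0.0066, 0.043]
tool_rot: [-0.04, 0.965, 0.01, 0.26]
ft_force: [2.6, 0.6, 4.5]
grip_width: -0.0001
grasp_force: 2.7
railcorner 0.68 [ 0.0218 -0.0649  0.    ]
jar 0.96 [0.002 0.001 0.   ]
cork 0.8 [-0.0147  0.1009  0.    ]
chunk 0.99 [0. 0. 0.]
mush 0.97 [0. 0. 0.]
bin 0.04 [ 0.0249 -0.031   0.    ]
```

The board is back out and the chunk and mushroom cork match their original positions. Next I'll lift off and set up on the chunk.

```bash
python3 jog.py '[[0,0,0,-0.004,0,0.002,0],[0,0,0,-0.004,0,-0.03,0.03],[0,0,0,-0.004,0,-0.07,0.05],[0,0,0,-0.004,0,-0.08,0.05]]'; python3 go.py .612 .064 .037 12 30 .11
```

```text
clock: 8.02
eef_pos: [0.4631, 0.0035, 0.1132]
tool_rot: [-0.039, 0.965, 0.01, 0.258]
ft_force: [-0.2, -0.2, -0.4]
grip_width: 0.0495
grasp_force: 0.0
8.025 rot [-0.065 -0.002 -0.11 ] shift [-0.0951  0.0411  0.0326] rows 1.7
```

```bash
python3 jog.py '[[-0.065,0,-0.11,-0.04,0.02,0,0.05],[-0.065,0,-0.11,-0.08,0.04,0.03,0.05],[-0.065,0,-0.11,-0.095,0.041,0.033,0.05],[-0.065,0,-0.11,-0.095,0.041,0.033,0.05]]'; python3 go.py .612 .064 .037 12 30 0
python3 - <<'E'
from h import *
c=viewer.calibration("wrist");cv2.imwrite("pics/w4.png",cv2.rotate(viewer.camera("wrist"),cv2.ROTATE_180)[:,:,::-1])
print([479-proj("wrist",[p],c)[0][1].round() for p in [[.610,.064,.051]]],639-proj("wrist",[[.61,.064,.051]],c)[0][0])
np.savez("w4.npz",R=c["R"],t=c["t"],mtx=c["mtx"],k1=c["k1"])
E
```

```text
clock: 8.52
eef_pos: [0.5598, 0.0529, 0.1301]
tool_rot: [-0.101, 0.961, 0.027, 0.256]
ft_force: [-0.6, -0.3, 0.1]
grip_width: 0.05
grasp_force: 0.0
8.525 rot [ 0.001 -0.003  0.   ] shift [ 0.     -0.      0.1073] rows 1.7
[np.float64(230.0)] 315.297780102096
```

View pics/w4.png

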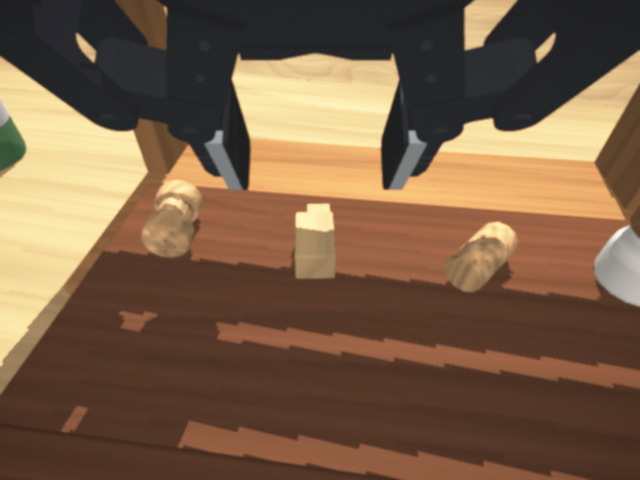

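The chunk is centred at column 315, as predicted, and aligned with the gripper. The cork spans about (465,272) to (500,235) and the mushroom cork about (168,238) to (180,192). I'll go down on the chunk and close, and compute the cork poses at the same time.

```bash
python3 jog.py '[[0,0,0,0,0,0.04,0.05],[0,0,0,0,0,0.07,0.05],[0,0,0,0,0,0.09,0.05],[0,0,0,0,0,0.1,0.05],[0,0,0,0,0,0.107,0.05],[0,0,0,0,0,0.107,0.0],[0,0,0,0,0,0.107,0.0],[0,0,0,0,0,0.107,0.0],[0,0,0,0,0,0.107,0.0],[0,0,0,0,0,0.107,0.0]]'
python3 - <<'E'
from h import *
f=np.load("w4.npz"); c={k:f[k] for k in f}; c["k1"]=float(c["k1"])
w=lambda a:np.array([639,479])-np.array(a,float)
for n,a,z in(("cork",[[465,270],[500,235],[482,255]],.043),("mush",[[168,236],[180,192],[174,216]],.046),("chunk wide top near/far",[[315,256],[315,222]],.051)):
    p=onplane("wrist",w(a),z,c); d=p[1]-p[0]; print(n,p.round(4).tolist(),np.degrees(np.arctan2(d[1],d[0])))
E
```

```text
clock: 9.82
eef_pos: [0.6124, 0.0637, 0.0398]
tool_rot: [-0.101, 0.961, 0.027, 0.258]
ft_force: [-2.8, 0.4, 5.4]
grip_width: 0.0224
grasp_force: 61.1
cork [[0.6034, -0.0271, 0.043], [0.6387, -0.0503, 0.043], [0.618, -0.0377, 0.043]] -33.362566776338895
mush [[0.5909, 0.1543, 0.046], [0.6341, 0.1669, 0.046], [0.6093, 0.1593, 0.046]] 16.245415332886434
chunk wide top near/far [[0.5887, 0.0596, 0.051], [0.6175, 0.0658, 0.051]] 12.107447142198467
```

The chunk is gripped (22.4 mm, 61 N). I'll retract and carry it to the bin.

```bash
python3 jog.py '[[0,0,0,0,0,-0.01,0],[0,0,0,0,0,-0.03,0],[0,0,0,0,0,-0.06,0],[0,0,0,0,0,-0.1,0],[0,0,0,0,0,-0.14,0]]'; python3 go.py .44 -.335 .15 -20 20 0
```

```text
clock: 10.45
eef_pos: [0.5426, 0.049, 0.1614]
tool_rot: [-0.101, 0.961, 0.027, 0.257]
ft_force: [-0.2, 0.8, 0.2]
grip_width: 0.0221
grasp_force: 60.6
10.45 rot [0.236 0.169 0.507] shift [ 0.1618 -0.3543 -0.0802] rows 6.4
```

```bash
python3 jog.py '[[0.236,0.169,0.507,0.162,-0.354,-0.08,0],[0.236,0.169,0.507,0.162,-0.354,-0.08,0],[0.236,0.169,0.507,0.162,-0.354,-0.08,0],[0.236,0.169,0.507,0.162,-0.354,-0.08,0],[0.236,0.169,0.507,0.162,-0.354,-0.08,0],[0.236,0.169,0.507,0.162,-0.354,-0.08,0],[0.236,0.169,0.507,0.162,-0.354,-0.08,0],[0.236,0.169,0.507,0.162,-0.354,-0.08,0],[0.236,0.169,0.507,0.162,-0.354,-0.08,0]]'; python3 go.py .44 -.335 .095 -20 20 0
```

```text
clock: 11.58
eef_pos: [0.4408, -0.3337, 0.1486]
tool_rot: [0.171, 0.97, -0.029, 0.171]
ft_force: [-0.2, 0.0, 0.8]
grip_width: 0.0219
grasp_force: 60.5
11.575 rot [ 0.001 -0.    -0.   ] shift [ 0.0186 -0.0016  0.0503] rows 0.9
```

```bash
python3 jog.py '[[0,0,0,0.008,0.004,0.025,0],[0,0,0,0.018,0.004,0.05,0],[0,0,0,0.018,0.004,0.05,0.05],[0,0,0,0.018,0.004,0.05,0.05],[0,0,0,0.018,0.004,0.05,0.05],[0,0,0,0,0,0,0.05],[0,0,0,0,0,-0.01,0.05]]'; python3 go.py .62 -.039 .039 -32 30 .13
python3 - <<'E'
from h import *
t=viewer.camera("top"); cv2.imwrite("pics/topbin1.png",t[:,:,::-1])
E
python3 tm.py
```

```text
clock: 12.45
eef_pos: [0.4406, -0.3359, 0.1638]
tool_rot: [0.171, 0.969, -0.032, 0.176]
ft_force: [-0.6, -0.6, 0.2]
grip_width: 0.0496
grasp_force: 0.0
12.45 rot [ 0.087 -0.164  0.191] shift [0.0008 0.3539 0.0116] rows 5.7
railcorner 0.99 [0. 0. 0.]
jar 0.98 [0. 0. 0.]
cork 0.74 [-0.006  -0.0066  0.    ]
chunk 0.7 [0.0024 0.0886 0.    ]
mush 0.98 [0. 0. 0.]
bin 0.98 [0. 0. 0.]
```

The bin and board haven't moved. Next is the cork, now turned to about -33°. I'll grip at yaw -20 for shelf clearance and the pads will straighten it.

```bash
python3 go.py .622 -.039 .039 -20 30 .12; python3 -c "
import cv2,numpy as np
for f in('top0','topbin1'):
    b=cv2.imread(f'pics/{f}.png')[250:335,440:517].astype(int); m=(b[...,2]-b[...,0]>25); y,x=np.nonzero(m[5:-8,12:-8]); print(f,len(x),x.mean()+452 if len(x) else 0,y.mean()+255 if len(x) else 0)"
```

```text
12.55 rot [-0.001 -0.169  0.   ] shift [-0.0042  0.3403  0.0203] rows 5.5
top0 4 508.0 256.5
topbin1 228 466.0701754385965 302.35526315789474
```

```bash
python3 jog.py '[[0,-0.169,0,-0.004,0.34,0.0,0.05],[0,-0.169,0,-0.004,0.34,0.0,0.05],[0,-0.169,0,-0.004,0.34,0.0,0.05],[0,-0.169,0,-0.004,0.34,0.0,0.05],[0,-0.169,0,-0.004,0.34,0.0,0.05],[0,-0.169,0,-0.004,0.34,0.02,0.05],[0,-0.169,0,-0.004,0.34,0.02,0.05],[0,-0.169,0,-0.004,0.34,0.02,0.05]]'; python3 go.py .622 -.039 .039 -20 30 0
python3 - <<'E'
from h import *
c=viewer.calibration("wrist");im=cv2.rotate(viewer.camera("wrist"),cv2.ROTATE_180)[:,:,::-1];cv2.imwrite("pics/w5.png",im)
q=[639,479]-proj("wrist",[[.62,-.038,.043]],c)[0];print("pred",q)
# bright cork pixels near prediction
b=im[150:330,200:430].astype(int); m=((b[...,2]>150)&(b[...,0]>60)&(b[...,0]<170)&(b[...,2]-b[...,0]>35)).astype(np.uint8)
n,l,s,ce=cv2.connectedComponentsWithStats(m)
for i in range(1,n):
    if s[i,4]>150: print(s[i]+[200,150,0,0,0],ce[i]+[200,150])
E
```

```text
clock: 13.55
eef_pos: [0.5629, -0.018, 0.1398]
tool_rot: [0.168, 0.952, -0.045, 0.251]
ft_force: [-0.3, -0.9, 0.2]
grip_width: 0.0498
grasp_force: 0.0
13.55 rot [-0.001 -0.008 -0.   ] shift [-0.0048  0.0006  0.1186] rows 1.9
pred [314.76310275 239.43846335]
[  200   150   202   161 20010] [290.00274863 214.98145927]
[343 234  65  26 437] [375.35011442 246.73913043]
[ 341  295   89   35 1035] [390.85024155 314.66956522]
```

```bash
python3 jog.py '[[0,-0.008,0,-0.003,0.0,0.05,0.05],[0,-0.008,0,-0.005,0,0.08,0.05],[0,-0.008,0,-0.005,0,0.1,0.05],[0,-0.008,0,-0.005,0,0.11,0.05],[0,-0.008,0,-0.005,0,0.118,0.05],[0,-0.008,0,-0.005,0,0.118,0.0],[0,-0.008,0,-0.005,0,0.118,0.0],[0,-0.008,0,-0.005,0,0.118,0.0],[0,-0.008,0,-0.005,0,0.118,0.0],[0,-0.008,0,-0.005,0,0.118,0.0]]'
```

```text
clock: 14.85
eef_pos: [0.6235, -0.0388, 0.0417]
tool_rot: [0.168, 0.951, -0.045, 0.257]
ft_force: [-2.9, 0.4, 5.9]
grip_width: 0.0218
grasp_force: 58.9
```

```bash
python3 jog.py '[[0,0,0,0,0,-0.01,0],[0,0,0,0,0,-0.03,0],[0,0,0,0,0,-0.06,0],[0,0,0,0,0,-0.1,0],[0,0,0,0,0,-0.14,0]]'; python3 go.py .46 -.33 .15 -20 20 0
```

```text
clock: 15.48
eef_pos: [0.5557, -0.0148, 0.1627]
tool_rot: [0.168, 0.951, -0.045, 0.256]
ft_force: [0.2, -0.8, 0.2]
grip_width: 0.0218
grasp_force: 58.4
15.475 rot [ 0.     0.176 -0.   ] shift [-0.0092 -0.329   0.0199] rows 5.3
```

```bash
python3 jog.py '[[0,0.176,0,-0.009,-0.329,0.01,0],[0,0.176,0,-0.009,-0.329,0.01,0],[0,0.176,0,-0.009,-0.329,0.01,0],[0,0.176,0,-0.009,-0.329,0.01,0],[0,0.176,0,-0.009,-0.329,0.01,0],[0,0.176,0,-0.009,-0.329,0.02,0],[0,0.176,0,-0.009,-0.329,0.02,0]]'; python3 go.py .455 -.33 .095 -20 20 0
```

```text
clock: 16.35
eef_pos: [0.4603, -0.3304, 0.1479]
tool_rot: [0.172, 0.97, -0.029, 0.171]
ft_force: [-0.2, 0.6, -0.9]
grip_width: 0.0212
grasp_force: 58.5
16.35 rot [ 0.001 -0.001 -0.003] shift [ 0.0228 -0.0015  0.0479] rows 0.9
```

```bash
python3 go.py .455 -.33 .095 -20 20 0
```

```text
16.35 rot [ 0.001 -0.001 -0.003] shift [ 0.0228 -0.0015  0.0479] rows 0.9
```

```bash
python3 jog.py '[[0,0,0,0.011,0,0.024,0],[0,0,0,0.022,0,0.047,0],[0,0,0,0.022,0,0.047,0.055],[0,0,0,0.022,0,0.047,0.055],[0,0,0,0.022,0,0.047,0.055],[0,0,0,0,0,0,0.055],[0,0,0,0,0,-0.01,0.055]]'; python3 go.py .611 .160 .042 14 30 .13; python3 tm.py|egrep 'rail|jar|mush|bin'
```

```text
clock: 17.23
eef_pos: [0.4612, -0.3313, 0.164]
tool_rot: [0.17, 0.969, -0.032, 0.176]
ft_force: [0.7, -0.2, -0.4]
grip_width: 0.0547
grasp_force: 0.0
17.225 rot [-0.256 -0.159 -0.536] shift [ 0.0787  0.4766 -0.0208] rows 7.7
railcorner 0.99 [0. 0. 0.]
jar 0.98 [0. 0. 0.]
mush 0.98 [0. 0. 0.]
bin 0.99 [0. 0. 0.]
```

```bash
python3 jog.py '[[-0.256,-0.159,-0.536,0.079,0.477,-0.021,0.055],[-0.256,-0.159,-0.536,0.079,0.477,-0.021,0.055],[-0.256,-0.159,-0.536,0.079,0.477,-0.021,0.055],[-0.256,-0.159,-0.536,0.079,0.477,-0.021,0.055],[-0.256,-0.159,-0.536,0.079,0.477,-0.021,0.055],[-0.256,-0.159,-0.536,0.079,0.477,-0.021,0.055],[-0.256,-0.159,-0.536,0.079,0.477,-0.021,0.055],[-0.256,-0.159,-0.536,0.079,0.477,-0.021,0.055],[-0.256,-0.159,-0.536,0.079,0.477,-0.021,0.055],[-0.256,-0.159,-0.536,0.079,0.477,-0.021,0.055]]'; python3 go.py .611 .160 .042 14 30 0
```

```text
clock: 18.52
eef_pos: [0.5437, 0.1467, 0.1503]
tool_rot: [-0.117, 0.96, 0.035, 0.252]
ft_force: [-0.1, -0.3, 0.4]
grip_width: 0.0552
grasp_force: 0.0
18.525 rot [ 0.007 -0.009 -0.004] shift [-0.0063 -0.0042  0.128 ] rows 2.1
```

```bash
python3 jog.py '[[0.007,-0.009,-0.004,-0.006,-0.004,0.04,0.055],[0.007,-0.009,-0.004,-0.006,-0.004,0.08,0.055],[0.007,-0.009,-0.004,-0.006,-0.004,0.105,0.055],[0.007,-0.009,-0.004,-0.006,-0.004,0.12,0.055],[0.007,-0.009,-0.004,-0.006,-0.004,0.128,0.055],[0.007,-0.009,-0.004,-0.006,-0.004,0.128,0],[0.007,-0.009,-0.004,-0.006,-0.004,0.128,0],[0.007,-0.009,-0.004,-0.006,-0.004,0.128,0],[0.007,-0.009,-0.004,-0.006,-0.004,0.128,0],[0.007,-0.009,-0.004,-0.006,-0.004,0.128,0]]'
```

```text
clock: 19.77
eef_pos: [0.6124, 0.1607, 0.044]
tool_rot: [-0.118, 0.958, 0.032, 0.259]
ft_force: [-3.0, -0.8, 6.0]
grip_width: 0.0255
grasp_force: 58.9
```

```bash
python3 jog.py '[[0,0,0,0,0,-0.01,0],[0,0,0,0,0,-0.03,0],[0,0,0,0,0,-0.06,0],[0,0,0,0,0,-0.1,0],[0,0,0,0,0,-0.14,0]]'; python3 go.py .445 -.329 .16 -20 20 0
```

```text
clock: 20.4
eef_pos: [0.5422, 0.1434, 0.1646]
tool_rot: [-0.118, 0.959, 0.032, 0.257]
ft_force: [0.5, 0.3, 0.1]
grip_width: 0.0259
grasp_force: 59.3
20.4 rot [0.251 0.17  0.538] shift [ 0.1829 -0.4348 -0.1005] rows 7.7
```

```bash
python3 jog.py '[[0.251,0.17,0.538,0.183,-0.435,-0.1,0],[0.251,0.17,0.538,0.183,-0.435,-0.1,0],[0.251,0.17,0.538,0.183,-0.435,-0.1,0],[0.251,0.17,0.538,0.183,-0.435,-0.1,0],[0.251,0.17,0.538,0.183,-0.435,-0.1,0],[0.251,0.17,0.538,0.183,-0.435,-0.1,0],[0.251,0.17,0.538,0.183,-0.435,-0.1,0],[0.251,0.17,0.538,0.183,-0.435,-0.1,0],[0.251,0.17,0.538,0.183,-0.435,-0.1,0],[0.251,0.17,0.538,0.183,-0.435,-0.1,0]]'; python3 go.py .44 -.329 .1 -20 20 0
```

```text
clock: 21.65
eef_pos: [0.4459, -0.3281, 0.1583]
tool_rot: [0.171, 0.97, -0.029, 0.171]
ft_force: [-0.1, 0.3, -0.1]
grip_width: 0.0256
grasp_force: 59.2
21.65 rot [ 0.002  0.    -0.001] shift [ 0.0249 -0.003   0.053 ] rows 0.9
```

```bash
python3 jog.py '[[0,0,0,0.012,-0.003,0.026,0],[0,0,0,0.025,-0.003,0.053,0],[0,0,0,0.025,-0.003,0.053,0.06],[0,0,0,0.025,-0.003,0.053,0.06],[0,0,0,0.025,-0.003,0.053,0.06],[0,0,0,0,0,0,0.06],[0,0,0,0,0,-0.03,0]]'; python3 go.py .41 0.0 .14 4.5 20 0
```

```text
clock: 22.52
eef_pos: [0.4394, -0.3269, 0.1918]
tool_rot: [0.17, 0.969, -0.032, 0.175]
ft_force: [-0.0, -1.4, 0.1]
grip_width: 0.0433
grasp_force: 0.0
22.525 rot [-0.149  0.008 -0.4  ] shift [ 0.1482  0.2974 -0.0006] rows 5.3
```

```bash
python3 jog.py '[[-0.149,0.008,-0.4,0.148,0.297,-0.02,0],[-0.149,0.008,-0.4,0.148,0.297,-0.02,0],[-0.149,0.008,-0.4,0.148,0.297,-0.02,0],[-0.149,0.008,-0.4,0.148,0.297,-0.02,0],[-0.149,0.008,-0.4,0.148,0.297,0,0],[-0.149,0.008,-0.4,0.148,0.297,0,0],[-0.149,0.008,-0.4,0.148,0.297,0,0]]'; python3 go.py .435 0.002 .032 4.5 20 0; python3 tm.py | egrep 'rail|jar|bin'
python3 - <<'E'
from h import *
t=viewer.camera("top")[245:340,432:524,::-1];s=viewer.camera("side")[105:200,385:480,::-1]
cv2.imwrite("pics/chk.png",np.hstack([cv2.resize(i,(400,400),interpolation=cv2.INTER_CUBIC) for i in(t,s)]))
E
```

```text
clock: 23.4
eef_pos: [0.4078, 0.0028, 0.137]
tool_rot: [-0.04, 0.984, 0.009, 0.171]
ft_force: [-0.1, 0.1, 0.5]
grip_width: 0.0003
grasp_force: 0.0
23.4 rot [ 0.006 -0.004  0.002] shift [ 0.01   -0.0035  0.1079] rows 1.7
railcorner 0.95 [0. 0. 0.]
jar 0.97 [0. 0. 0.]
bin 0.5 [0. 0. 0.]
```

View pics/chk.png

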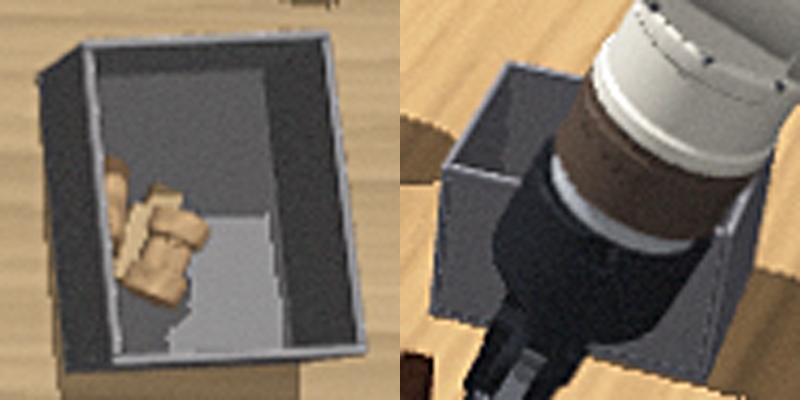

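All three pieces lie on the bin floor: cork at the left wall near (115,200), chunk at (150,230), mushroom cork at (170,265) in the crop. Now I'll lower the closed fingers in front of the rail.

```bash
python3 jog.py '[[0,0,0,0.01,-0.003,0.04,0],[0,0,0,0.01,-0.003,0.08,0],[0,0,0,0.01,-0.003,0.1,0],[0,0,0,0.01,-0.003,0.107,0]]'; python3 go.py .535 .01 .032 4.5 20 0;  python3 go.py .55 .0115 .032 4.5 20 0
```

```text
clock: 24.05
eef_pos: [0.4347, -0.0005, 0.0314]
tool_rot: [-0.037, 0.985, 0.009, 0.17]
ft_force: [-0.5, -0.5, 0.4]
grip_width: -0.0004
grasp_force: 0.0
24.05 rot [ 0.004 -0.007 -0.005] shift [-0.0952  0.0029  0.0333] rows 1.6
24.05 rot [ 0.004 -0.007 -0.005] shift [-0.1094  0.0033  0.0384] rows 1.9
```

```bash
python3 jog.py '[[0,0,0,-0.005,0,0.0018,0],[0,0,0,-0.01,0,0.0036,0],[0,0,0,-0.015,0,0.0053,0],[0,0,0,-0.02,0,0.007,0],[0,0,0,-0.025,0,0.0088,0],[0,0,0,-0.03,0.001,0.0105,0],[0,0,0,-0.035,0.001,0.0123,0],[0,0,0,-0.04,0.001,0.014,0],[0,0,0,-0.045,0.001,0.0158,0],[0,0,0,-0.05,0.001,0.0175,0]]'; python3 jog.py '[[0,0,0,-0.005,0,0.0018,0],[0,0,0,-0.01,0,0.0036,0],[0,0,0,-0.015,0,0.0053,0],[0,0,0,-0.02,0,0.007,0],[0,0,0,-0.025,0,0.0088,0],[0,0,0,-0.03,0.001,0.0105,0],[0,0,0,-0.035,0.001,0.0123,0],[0,0,0,-0.04,0.001,0.014,0]]';python3 tm.py | egrep 'rail|jar'
```

```text
clock: 25.3
eef_pos: [0.487, 0.0059, 0.0321]
tool_rot: [-0.038, 0.985, 0.009, 0.17]
ft_force: [-3.3, -1.9, -2.0]
grip_width: 0.0003
grasp_force: 1.7
clock: 26.3
eef_pos: [0.5299, 0.0103, 0.033]
tool_rot: [-0.038, 0.985, 0.009, 0.171]
ft_force: [-4.2, -2.3, -1.7]
grip_width: -0.0002
grasp_force: 1.7
railcorner 0.73 [ 0.0263 -0.018   0.    ]
jar 0.76 [0.0713 0.0072 0.    ]
```

```bash
python3 jog.py '[[0,0,0,-0.004,0,0.0014,0],[0,0,0,-0.008,0,0.0028,0],[0,0,0,-0.011,0,0.0039,0],[0,0,0,-0.014,0,0.0049,0]]'; python3 jog.py '[[0,0,0,-0.002,0,0.0007,0],[0,0,0,-0.004,0,0.0014,0]]' | grep -E 'pos|ft'; python3 jog.py '[[0,0,0,-0.001,0,0.0004,0],[0,0,0,-0.002,0,0.0007,0]]' | grep -E 'pos|ft'
```

```text
clock: 26.85
eef_pos: [0.5448, 0.0116, 0.0333]
tool_rot: [-0.038, 0.984, 0.009, 0.171]
ft_force: [-2.3, -0.9, 0.6]
grip_width: -0.0003
grasp_force: 1.6
eef_pos: [0.5488, 0.0119, 0.0333]
ft_force: [-3.7, -0.7, 2.0]
eef_pos: [0.5508, 0.012, 0.0332]
ft_force: [-4.1, -0.4, 2.0]
```

Still about 4 N, so it hasn't reached the stop. I'll continue in small steps.

```bash
for i in 1; do python3 jog.py '[[0,0,0,-0.001,0,0.0004,0],[0,0,0,-0.002,0,0.0007,0],[0,0,0,-0.002,0,0.0007,0]]' | grep -E 'pos|ft'; python3 jog.py '[[0,0,0,-0.001,0,0.0004,0],[0,0,0,-0.002,0,0.0007,0],[0,0,0,-0.002,0,0.0007,0]]' | grep -E 'pos|ft'; done
```

```text
eef_pos: [0.5529, 0.0122, 0.0332]
ft_force: [-2.7, 0.0, 2.1]
eef_pos: [0.5534, 0.0122, 0.0325]
ft_force: [-6.4, 0.1, 4.1]
```

```bash
python3 jog.py '[[0,0,0,-0.001,0,0.0004,0],[0,0,0,-0.002,0,0.0007,0],[0,0,0,-0.002,0,0.0007,0]]' | grep -E 'pos|ft';  python3 jog.py '[[0,0,0,-0.002,0,0.0007,0],[0,0,0,-0.002,0,0.0007,0]]' | grep -E 'pos|ft'
```

```text
eef_pos: [0.5535, 0.0121, 0.0317]
ft_force: [-11.1, -1.2, 7.1]
eef_pos: [0.5536, 0.0121, 0.0308]
ft_force: [-15.0, -0.8, 9.5]
```

The board is at the stop: it no longer moves and the force keeps climbing. I'll back away and check the jar, bin and board numerically.

```bash
python3 jog.py '[[0,0,0,0.01,0,-0.006,0],[0,0,0,0.04,0,-0.016,0],[0,0,0,0.08,0,-0.05,0],[0,0,0,0.1,0,-0.1,0],[0,0,0,0.1,0,-0.12,0],[0,0,0,0.1,0,-0.12,0],[0,0,0,0.1,0,-0.12,0]]'
python3 - <<'E'
from h import *
t=viewer.camera("top")[:,:,::-1].copy();s=viewer.camera("side")[:,:,::-1].copy();cv2.imwrite("pics/topend.png",t);cv2.imwrite("pics/sideend.png",s)
a0=cv2.imread("pics/side0.png")
for n,(u,v,z,r) in dict(rail=(391,193,.053,9),jar=(323,182,.06,12),bin=(434,155,.1,35)).items():
    W=60;m=cv2.matchTemplate(s[v-W:v+W,u-W:u+W],a0[v-r:v+r+1,u-r:u+r+1],cv2.TM_CCOEFF_NORMED)
    _,sc,_,l=cv2.minMaxLoc(m);q=[u-W+l[0]+r,v-W+l[1]+r];P=onplane("side",[[u,v],q],z);print(n,round(sc,2),q,(P[1]-P[0]).round(4))
b=t[250:335,440:517].astype(int);m=b[...,2]-b[...,0]>25;y,x=np.nonzero(m[5:-8,12:-8]);print(len(x),x.min()+452,x.max()+452,y.min()+255,y.max()+255)
print(bot.get_obs()["clock"])
E
```

```text
clock: 29.6
eef_pos: [0.4255, 0.0017, 0.1123]
tool_rot: [-0.038, 0.984, 0.009, 0.171]
ft_force: [0.8, 1.3, -1.0]
grip_width: 0.0002
grasp_force: 0.0
rail 0.97 [349, 183] [0.0957 0.009  0.    ]
jar 0.45 [301, 192] [0.0261 0.0519 0.    ]
bin 0.35 [458, 167] [-0.0608  0.0188  0.    ]
519 456 508 255 317
29.7
```

```bash
python3 -c "
from workcell import bot, viewer, order
print(order.job_done())"
```

```text
the job is handed in; nothing more can be done
None
```

I handed the job in at about 30 s: both corks and the wood are in the bin, and the board is pushed back to its stop. I couldn't see the jar in the final picture because the shelf hid it, and the bin was behind the arm in my last check. Early on I pressed a cork with about 27 N, which slid the board in 31 mm, so I pulled it back out before carrying on.

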